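Open the slanted biscuit tin

ROBOT

A 6-joint arm with a two-finger parallel gripper is mounted at the origin on the work surface. World frame = base frame: x ahead of the robot, y to its left, z up, the work surface at z = 0. Lengths are in m, angles in degrees, forces in N, time in s.
With the tool pointing down it reaches from about 0.25 to 0.725 m from the base axis. Payload 9.7 kg.
Tool frame: the origin (TCP) lies at the very end of the fingers, on their centre line; the grasp point (between the pads) lies grasp_offset behind it (grasp_offset is the distance from the TCP to the grasp point, in m); z points along the fingers, y is the line along which they close (so a half turn about z gives the same grasp; the last joint's range is limited). The gripper opens to 85 mm and grips with 20 to 120 N. Pads are 22 mm wide; open, the fingers measure 114 mm over their backs; the gripper's body (76 mm by 85 mm) begins 54 mm behind the grasp point. The pads swing forward as they close: fully open they stand 13 mm farther back than shut.
Start: joints at [75.172, 4.979, 10.078, 95.1, 0, 90], TCP at [0.141, 0.532, 0.231] pointing down, gripper open.
Joint ranges: [-179.16, 179.16], [-48.56, 103.87], [-65.8, 70.77], [-126.05, 130.52], [-82.76, 87.17], [-180, 180]. Speed limits (degrees/s): [127.2, 127.2, 147.25, 180, 180, 180].

INTERFACE

Orientations are given as [roll, pitch, yaw] about the fixed x, y, z axes, in that order (R = Rz(yaw) Ry(pitch) Rx(roll)).
In Python, from workcell import get_obs, camera, calibration, job_done, recognise, cut_out, mark_of, grasp_offset gives the robot as it stands.
- The arm moves only by the tool servo_tool, never from a script. Its argument "moves" is a list of rows, each a list of 3 entries, a list of its own where there are three numbers: the turn, a rotation vector about the tool's x, y, z in degrees, then the shift along the tool's x, y, z in m, then the opening in per cent of the stroke, from 0 (shut) to 100 (fully open). In form: [[[ax, ay, az], [x, y, z], claw], ...]. A call has 1 to 12 rows; each row shifts and turns the commanded pose from where the row before left it, along the tool's axes as they then stand; what a row does not reach is not made up. A row lasts 1/10 s, in which the tool goes at most 50 mm and 8.59 degrees, less where a joint would pass 70% of its speed; a pose out of reach is approached as far as the arm can. A call is refused whole if a number of a shift passes 0.05 or a number of a turn 8.59, either way. A call with a gripper value outside its range is refused whole. The fingers move at their own pace and stop on an object; "force" is the grip in N (left out, the last holds). Time passes only in rows, so rows that do not move let the fingers close. It gives the time, the measured TCP pose, the force, the opening and the grip force at its end, in the units of the state.
- get_obs(): the state, without advancing time (a new reading comes with each control period).
- camera(name): name is "scene" or "top" or "wrist"; returns (picture, depth): 420x560x3 uint8, red, green, blue; 420x560 float32, m along the optical axis (not along the pixel's ray), 0 where there is no reading.
- calibration(name): a dict with "camera_matrix" (3x3 intrinsics, pixels), "R" (3x3) and "t" (3): a world point X has camera coordinates R X + t. Camera axes: x right, y down, z forward; pixel columns grow to the right and rows downward; lengths in m; the calibration is good to about 2 mm. A picture is of the moment at which its call begins: read the wrist's pose just before it. calibration takes no time and is no camera call; for the wrist camera it gives the pose at the moment of the call.
- job_done(): hands the job in; it is judged then, once.
Trained networks look in the newest picture that a camera, given by its name, has taken for a name from the list of things; names that differ only in an ending like _2 or _b are one class to them, and where a whole thing is asked for, a point or a joint stands for the part that bears it (a point fixed in the world has none). Each returns a list of dicts, best first, with "score" (0 to 1); they miss things now and then, are a little off and sometimes report something else, mostly with a low value. They report only what shows in the picture. A call takes as long as a camera call. They do not tell look-alikes from the thing itself.
- recognise(name, camera): "xyz" ([x, y, z] in m, in the coordinates of the camera as it stood for that picture, good to about 4 mm: the middle of the surface that is visible of it).
- cut_out(name, camera): "mask" (420x560 bool, what is visible of it).
- mark_of(name, camera): "xyz" ([x, y, z] in m, in the coordinates of the camera as it stood for that picture, good to about 4 mm: a listed point, or the origin of a listed thing).
The state is a dict: "time": time; "q": joint angles; "qd": joint speeds; "joint_efforts": joint torques, N m; "ee_pos": TCP position; "tcp_rot": TCP orientation; "wrist_force": force on the tool from outside, world axes, zero at the start; "torque": the same for the moment, N m; "opening": finger opening in m; "grasp_force": force on a finger pad.
Only numpy, scipy, OpenCV 4.12 (cv2) and the standard library are available. Lean on these libraries where they do the work, as an engineer would, in place of code of your own. Each camera call takes 0.05 s, during which the arm holds its last target. There are 200 camera calls.

TASK

Two lidded tins lean in cradles under a strip lamp on the bakery counter. Take the lid off the wider tin and lay it flat, knob up and wholly on the wire cooling rack, setting it down gently rather than dropping it. Do not bump the lamp or disturb the narrow tin's lid, and leave everything else where it is.

Things in the scene. Friction and masses are not known exactly. Their poses are not given: they have to be found in the camera images.
- wide_lid: Loose round steel lid: plate 110 mm across, 5 mm thick; on top a dark wooden cylindrical knob 22 mm across, 32 mm tall; below a plug 90 mm across, 10 mm deep. Origin: centre of the plate's underside; z along the knob, which spans z = 5 to 37 mm, the plug -10 to 0. It starts on its tin, z leaning 30 degrees from vertical to the lamp's -x (robot's side). About 0.18 kg.
- narrow_lid: Loose lid of the narrower tin, to be left on: plate 80 mm across, otherwise like the wide lid, with the same knob and the same origin.
- wide_tin: Fixed aluminium tin, 104 mm across and 110 mm deep, leaning 30 degrees from vertical towards its own -x in a fixed cradle. Origin on the counter plumb below the centre of the mouth; own z vertical.
- narrow_tin: Fixed tin, 74 mm across, otherwise like the wide tin with the same lean.
- wide_tin_mouth (a point): Centre of the wide tin's mouth, 145 mm above the counter; the rim's plane leans 30 degrees, its normal pointing up and to the tin's -x.
- lamp: Fixed steel strip lamp over the tins: bar 40 (x) by 460 (y) by 18 mm, centred 40 mm to +x of the origin, underside 270 mm up, on two 16 mm posts at x = 40, y = +-220 mm. Origin on the counter, -x to the robot's side; tin mouths at x = 0, y = +-90 mm. It hangs just behind and above the knobs: a tool upright over a knob would meet it.
- rack: Fixed square steel wire cooling rack, 240 mm by 240 mm, its sides along its x and y; origin on the counter under its centre, tops of the bars 30 mm up, bars 24 mm apart running along its x.
- rack_top (a point): Centre of the cooling rack's upper face, at the height of the bars' tops; axes as the rack.
- tart_a: Bystander: loose tart in a dark tin, 130 mm across, 53 mm tall; origin at the centre of its underside.
- tart_b: Bystander: the other such tart.
- bowl: Bystander: loose white bowl, 110 mm across, 50 mm tall; origin under its centre.
- jar: Bystander: loose amber jar, 64 mm across, 100 mm tall; origin under its centre.
There are look-alikes about, which are no part of the job. What is shaped like the wide_lid but red or turquoise is not meant.

How it is judged (in metres and radians):
On the way:
1. the wide lid is in the fingers, clear of its tin (contact force between the fingers and wide_lid above 1 N and distance between wide_lid and wide_tin_mouth above 0.05 m and contact force between wide_lid and wide_tin below 0.1 N), for 0.2 s.
At the end, for the whole second after the job is handed in: The wide lid rests released and still on the cooling rack, knob up, flat within 0.1 rad, its centre within 60 mm of the rack's centre along both of the rack's sides (so the whole lid is on it); the narrow tin's lid is still on its tin, and nothing else has been shifted (x of wide_lid in the frame of rack_top between -0.06 and 0.06 m and y of wide_lid in the frame of rack_top between -0.06 and 0.06 m and z of wide_lid in the frame of rack_top between 0.006 and 0.015 m and angle between wide_lid's own z axis and vertical below 0.1 rad and linear speed of wide_lid below 0.02 m/s and contact force between the fingers and wide_lid below 0.1 N and distance between narrow_lid and narrow_tin between 0.135 and 0.155 m); the robot touches nothing.
It fails at once if the wide lid is dropped or slammed onto the rack (faster than 0.6 m/s within 40 mm of it) (horizontal distance between wide_lid and rack_top below 0.15 m and z of wide_lid in the frame of rack_top below 0.05 m and linear speed of wide_lid above 0.6 m/s).
It fails at once if the lamp is bumped (over 5 N) (contact force between anything else and lamp above 5 N).
It fails at once if the narrow lid is shifted by more than 15 mm (distance of narrow_lid from where it was at the start of the episode above 0.015 m).
It fails at once if a bystander is shifted by more than 30 mm (distance of any of tart_a, tart_b, bowl, jar from where it was at the start of the episode above 0.03 m).
It also fails if it takes over 45 s, if anything falls off the work surface, if the arm or the gripper's body presses on something with over 40 N, if the wrist force passes 120 N, or if a joint passes its speed limit or range.

## Working session

There is one attempt and no reset: what is moved stays moved. The work goes in short steps, Python scripts to look and compute and a tool call to move; the robot and the scene stay as the last step left them, time stands still between calls to the robot, and variables do not carry over. Pictures are saved under pics/ and viewed, at most 10 in all, crops included, and the job is handed in when it is done.

Besides the shell and the picture viewer there is one more tool, called after "Call:" in YAML: its name, and indented under it one key for each argument. servo_tool: Moves the arm, as the interface text tells. Its arguments: {"type":"object","properties":{"moves":{"type":"array"},"force":{"type":"number"}},"required":["moves"]}

```bash
mkdir -p pics; cat > h.py <<'E'
import numpy as np, cv2
from workcell import *
def world(n,p):
    c=calibration(n); return np.array(c["R"]).T@(np.array(p)-np.array(c["t"]))
def cloud(n,d):
    c=calibration(n);K=np.array(c["camera_matrix"]);v,u=np.mgrid[:420,:560]
    P=np.stack([(u-K[0,2])/K[0,0]*d,(v-K[1,2])/K[1,1]*d,d],-1)
    return (P-np.array(c["t"]))@np.array(c["R"])
E
python3 - <<'E'
from h import *
ims=[]
for n in("scene","top"):
    im,d=camera(n); cv2.imwrite(f"pics/{n}0.png",im[...,::-1]); np.save(f"{n}d.npy",d)
    for o in("wide_lid","narrow_lid","wide_tin_mouth","wide_tin","narrow_tin","lamp","rack_top","rack","tart_a","bowl","jar"):
        print(n,o,[(world(n,r["xyz"]).round(3).tolist(),round(r["score"],2)) for r in mark_of(o,n)[:4]])
print(get_obs(),grasp_offset)
E
```

```text
scene wide_lid [([0.34, 0.414, 0.01], 0.96), ([0.634, 0.241, 0.142], 0.79), ([0.754, -0.119, 0.005], 0.69), ([0.609, 0.063, 0.003], 0.64)]
scene narrow_lid [([0.61, 0.064, 0.139], 0.7)]
scene wide_tin_mouth []
scene wide_tin [([0.647, 0.239, -0.001], 0.82)]
scene narrow_tin [([0.612, 0.065, -0.0], 0.93)]
scene lamp [([0.472, 0.388, 0.001], 0.29)]
scene rack_top [([0.528, -0.377, 0.028], 0.79)]
scene rack [([0.533, -0.374, -0.001], 0.95)]
scene tart_a [([0.439, 0.242, 0.004], 0.75)]
scene bowl [([0.49, -0.097, -0.005], 0.94)]
scene jar [([0.472, 0.389, -0.001], 0.63)]
top wide_lid [([0.641, 0.238, 0.145], 0.71), ([0.341, 0.414, 0.01], 0.65), ([0.758, -0.121, 0.01], 0.64)]
top narrow_lid []
top wide_tin_mouth []
top wide_tin [([0.644, 0.244, -0.001], 0.59), ([0.531, -0.377, 0.028], 0.35)]
top narrow_tin [([0.606, 0.067, -0.003], 0.59)]
top lamp []
top rack_top [([0.529, -0.376, 0.029], 0.98)]
top rack [([0.531, -0.374, 0.002], 0.84)]
top tart_a [([0.439, 0.244, 0.001], 0.83), ([0.436, 0.041, 0.001], 0.76), ([0.639, 0.242, -0.004], 0.53)]
top bowl [([0.496, -0.099, -0.002], 0.74)]
top jar [([0.467, 0.385, -0.0], 0.96)]
{'time': 1.2, 'q': array([7.51715159e+01, 4.97933954e+00, 1.00786212e+01, 9.50988496e+01,
       9.34566369e-04, 8.99991155e+01]), 'qd': array([ 0.05887306,  0.00724596,  0.02811709, -0.00077359, -0.06722037,
        0.12048183]), 'joint_efforts': array([ 2.85437265e-03, -5.20110440e+01,  4.64851677e+01,  2.25412186e-03,
        3.25398878e-04, -1.13732618e-06]), 'ee_pos': array([0.14075616, 0.5316885 , 0.23128357]), 'tcp_rot': array([ 1.79999568e+02, -9.34559698e-04,  1.65172400e+02]), 'wrist_force': array([-0.43635844, -0.27406197,  1.01290449]), 'torque': array([ 0.00489917,  0.01364879, -0.0160473 ]), 'grasp_force': 0.0, 'opening': 0.08554412285980245} 0.0187
```

View pics/scene0.png

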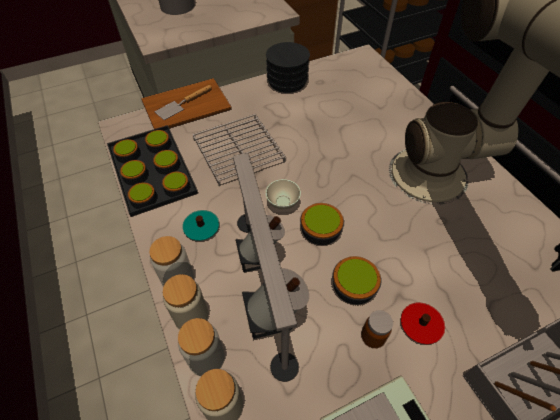

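View pics/top0.png

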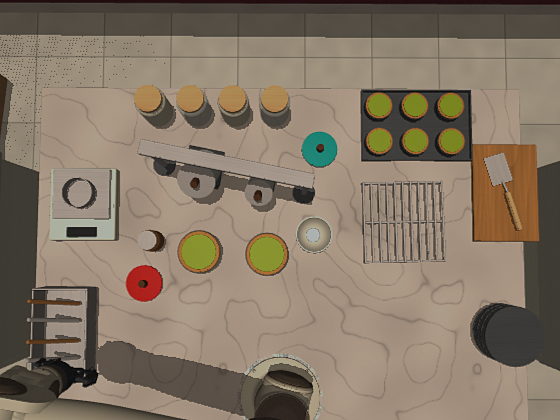

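The scene view shows the steel wide lid with its knob at about (292,285), the narrow lid's knob at about (275,224), the lamp bar over both, and red and turquoise decoys. In the top view the wide lid is at about (195,184), the narrow one at (260,195), and the rack is centred near (403,222).

```bash
cat >> h.py <<'E'
from scipy.spatial.transform import Rotation as Ro
def go(pos,Rm):
    o=get_obs(); R0=Ro.from_euler("xyz",o["tcp_rot"],degrees=True).as_matrix()
    rv=Ro.from_matrix(R0.T@Rm).as_rotvec(degrees=True)
    d=np.array(pos)-o["ee_pos"]
    print("t",o["time"],"turn",rv.round(2),"shift before turn",(R0.T@d).round(4),"after turn",(Rm.T@d).round(4),"world",d.round(4))
def Rt(yaw,lean):  # lamp yaw deg, lean deg; tool y along lamp y
    L=Ro.from_euler("z",yaw,degrees=True).as_matrix(); l=np.radians(lean)
    z=L@[np.sin(l),0,-np.cos(l)]; y=L@[0,1,0]; return np.stack([np.cross(y,z),y,z],1)
E
python3 - <<'E'
from h import *
for n in("scene","top"):
    P=cloud(n,np.load(n+"d.npy")); im=cv2.imread(f"pics/{n}0.png")
    # lamp: top ~0.288
    m=(abs(P[...,2]-.288)<.006)&(P[...,0]>.5)&(P[...,0]<.85)&(P[...,1]>-.15)&(P[...,1]<.45)
    r=cv2.minAreaRect(P[m][:,:2].astype(np.float32)*1000); print(n,"lamp",m.sum(),r)
    # lid plane
    C=np.array([.64,.24,.145]); a=np.array([-.49,.092,.866])
    q=P-C; h=q@a; rad=np.linalg.norm(q-h[...,None]*a,axis=-1)
    pl=(rad<.06)&(abs(h-.005)<.012)&(rad>.018)
    X=P[pl]; c=X.mean(0); 
    for _ in range(4):
        u,s,vt=np.linalg.svd(X-c,full_matrices=False); nn=vt[2]*np.sign(vt[2][2]); e=abs((X-c)@nn); X=X[e<.003]; c=X.mean(0)
    print("plane n",nn.round(3),c.round(4),len(X), "lean",np.degrees(np.arccos(nn[2])),"az",np.degrees(np.arctan2(-nn[1],-nn[0])))
    kn=(rad<.025)&(h>.012)&(h<.045); print("knob",kn.sum(),P[kn].mean(0).round(4),np.c_[P[kn].min(0),P[kn].max(0)].round(4).tolist(), "hmax",np.percentile(h[kn],97))
    top=(rad<.025)&(h>.035)&(h<.045); print("knobtop",top.sum(),P[top].mean(0).round(4))
E
```

```text
scene lamp 3329 ((662.9905395507812, 145.30633544921875), (460.92529296875, 40.54155349731445), 78.7210693359375)
plane n [-0.495  0.097  0.864] [0.6206 0.2509 0.1367] 517 lean 30.27614028864368 az -11.112024860999384
knob 118 [0.6294 0.2468 0.1704] [[0.6141, 0.6429], [0.2339, 0.2548], [0.1537, 0.1822]] hmax 0.036852098641212847
knobtop 32 [0.6224 0.2454 0.1762]
top lamp 2636 ((663.1215209960938, 144.97509765625), (459.9389953613281, 41.05487060546875), 78.73320770263672)
plane n [-0.497  0.1    0.862] [0.6362 0.2429 0.1483] 598 lean 30.446651113536262 az -11.37012951988254
knob 72 [0.6277 0.2424 0.1729] [[0.6134, 0.6506], [0.2304, 0.2578], [0.1453, 0.1839]] hmax 0.039778050847165076
knobtop 25 [0.6235 0.2439 0.1787]
```

```bash
python3 - <<'E'
from h import *
a=np.array([-.490,.098,.866]); go(np.array([.641,.241,.145])+.10*a,Rt(-11.27,30))
E
```

```text
t 1.2 turn [ -0.93 -29.99  -3.48] shift before turn [-5.081e-01 -1.561e-01 -3.000e-04] after turn [-0.431  -0.1873  0.2484] world [ 4.512e-01 -2.809e-01  3.000e-04]
```

Call:
servo_tool:
  moves:
    - [[-0.23,-7.5,-0.87],[0,0,0],100]
    - [[-0.23,-7.5,-0.87],[0,0,0],100]
    - [[-0.23,-7.5,-0.87],[0,0,0],100]
    - [[-0.23,-7.5,-0.87],[0,0,0],100]
    - [[0,0,0],[-0.036,-0.0156,0.0207],100]
    - [[0,0,0],[-0.036,-0.0156,0.0207],100]
    - [[0,0,0],[-0.036,-0.0156,0.0207],100]
    - [[0,0,0],[-0.036,-0.0156,0.0207],100]
    - [[0,0,0],[-0.036,-0.0156,0.0207],100]
    - [[0,0,0],[-0.036,-0.0156,0.0207],100]

```text
time: 2.2
ee_pos: [0.3681, 0.3901, 0.232]
tcp_rot: [180.0, 30.0, 168.7]
wrist_force: [-0.7, 0.9, 0.3]
opening: 0.0857
grasp_force: 0.0
```

Call:
servo_tool:
  moves:
    - [[0,0,0],[-0.036,-0.0156,0.0207],100]
    - [[0,0,0],[-0.036,-0.0156,0.0207],100]
    - [[0,0,0],[-0.036,-0.0156,0.0207],100]
    - [[0,0,0],[-0.036,-0.0156,0.0207],100]
    - [[0,0,0],[-0.02,-0.0156,0.0207],100]
    - [[0,0,0],[-0.015,-0.0156,0.0207],100]
    - [[0,0,0],[0,0,0],100]
    - [[0,0,0],[0,0,0],100]

```text
time: 3.0
ee_pos: [0.5615, 0.2563, 0.2135]
tcp_rot: [-180.0, 30.0, 168.7]
wrist_force: [-0.3, 0.8, 0.0]
opening: 0.0855
grasp_force: 0.0
```

```bash
python3 - <<'E'
from h import *
a=np.array([-.490,.098,.866]); go(np.array([.641,.241,.145])+.10*a,Rt(-11.27,30)); print(get_obs()["q"])
im,d=camera("wrist"); cv2.imwrite("pics/w0.png",im[...,::-1])
print([(world("wrist",r["xyz"]).round(4),r["score"]) for r in mark_of("wide_lid","wrist")])
P=cloud("wrist",d);C=np.array([.641,.241,.145]);q=P-C;h=q@a;rv=q-h[...,None]*a;rad=np.linalg.norm(rv,axis=-1)
k=(d>0)&(rad<.03)&(abs(h-.037)<.006);print(k.sum(),P[k].mean(0)-.037*a,h[k].mean())
E
```

```text
t 3.0 turn [-0.06 -0.02 -0.06] shift before turn [-0.0359  0.0006 -0.0002] after turn [-0.0359  0.0006 -0.0001] world [ 0.0305 -0.0055  0.0181]
[ 33.99003928  -8.90882745 -10.7832137   66.07245416 -20.83694426
  41.23127074]
[(array([0.6357, 0.2399, 0.1455]), 0.61)]
603 [0.63869883 0.24246647 0.14338491] 0.03686004266328059
```

View pics/w0.png

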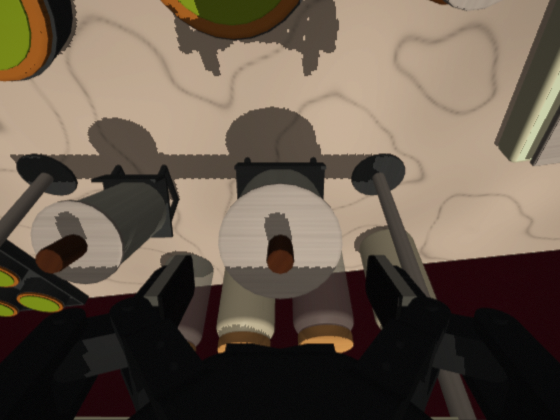

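Call:
servo_tool:
  moves:
    - [[0,0,0],[-0.012,0.0005,0],100]
    - [[0,0,0],[-0.012,0.0005,0],100]
    - [[0,0,0],[-0.01,0.0005,0],100]
    - [[0,0,0],[0,0,0.02],100]
    - [[0,0,0],[0,0,0.02],100]
    - [[0,0,0],[0,0,0.02],100]
    - [[0,0,0],[0,0,0.015],100]
    - [[0,0,0],[0,0,0.01],100]
    - [[0,0,0],[0,0,0.005],100]
    - [[0,0,0],[0,0,0],100]

```text
time: 4.1
ee_pos: [0.6349, 0.2438, 0.1525]
tcp_rot: [-180.0, 30.0, 168.7]
wrist_force: [0.8, 0.3, 0.2]
opening: 0.0852
grasp_force: 0.0
```

Call:
servo_tool:
  moves:
    - [[0,0,0],[0,0,0],0]
    - [[0,0,0],[0,0,0],0]
    - [[0,0,0],[0,0,0],0]
    - [[0,0,0],[0,0,0],0]
    - [[0,0,0],[0,0,0],0]
    - [[0,0,0],[0,0,0],0]
    - [[0,0,0],[0,0,0],0]
    - [[0,0,0],[0,0,0],0]
  force: 50

```text
time: 4.9
ee_pos: [0.6349, 0.2435, 0.1537]
tcp_rot: [-180.0, 30.1, 168.7]
wrist_force: [-3.7, -3.2, 5.2]
opening: 0.0204
grasp_force: 49.0
```

Call:
servo_tool:
  moves:
    - [[0,0,0],[0,0,-0.005],0]
    - [[0,0,0],[0,0,-0.01],0]
    - [[0,0,0],[0,0,-0.015],0]
    - [[0,0,0],[0,0,-0.02],0]
    - [[0,0,0],[0,0,-0.02],0]
    - [[0,0,0],[0,0,-0.02],0]
    - [[0,0,0],[0.02,0,-0.012],0]
    - [[0,0,0],[0.026,0,-0.015],0]
    - [[0,0,0],[0.026,0,-0.015],0]
    - [[0,0,0],[0.015,0,-0.008],0]
    - [[0,0,0],[0,0,0],0]
    - [[0,0,0],[0,0,0],0]

```text
time: 6.1
ee_pos: [0.4924, 0.2728, 0.2313]
tcp_rot: [180.0, 30.1, 168.8]
wrist_force: [0.0, -0.0, -0.5]
opening: 0.0203
grasp_force: 49.2
```

```bash
python3 - <<'E'
from h import *
im,d=camera("wrist"); cv2.imwrite("pics/w1.png",im[...,::-1]); o=get_obs(); print(o["q"],o["opening"])
go([.53,-.376,.16],Rt(-11.27,0))
o=get_obs(); T=Ro.from_euler("xyz",o["tcp_rot"],degrees=True).as_matrix()
# lid plate plane in tool frame
P=(cloud("wrist",d)-o["ee_pos"])@T
m=(d>0)&(abs(P[...,2])<.03)&(np.hypot(P[...,0],P[...,1])<.06)&(np.hypot(P[...,0],P[...,1])>.02)&(abs(P[...,1])<.055)
X=P[m]
X=X[X[:,2]>-.005]
for _ in range(6):
    c=X.mean(0);n=np.linalg.svd(X-c,full_matrices=False)[2][2];X=X[abs((X-c)@n)<.004]
print(len(X),c.round(4),(n*np.sign(n[2])).round(3),X.min(0).round(3),X.max(0).round(3))
E
```

```text
[ 40.40392845 -14.26296702 -13.12941457  71.38838739 -23.10433835
  47.59179856] 0.020656504167127734
t 6.15 turn [2.000e-02 3.004e+01 1.000e-02] shift before turn [-0.1059 -0.6288  0.1429] after turn [-0.1633 -0.6287  0.071 ] world [ 0.0373 -0.6485 -0.071 ]
18213 [0.0148 0.0003 0.0062] [0.001 0.001 1.   ] [-0.055 -0.055  0.004] [0.055 0.055 0.01 ]
```

View pics/w1.png

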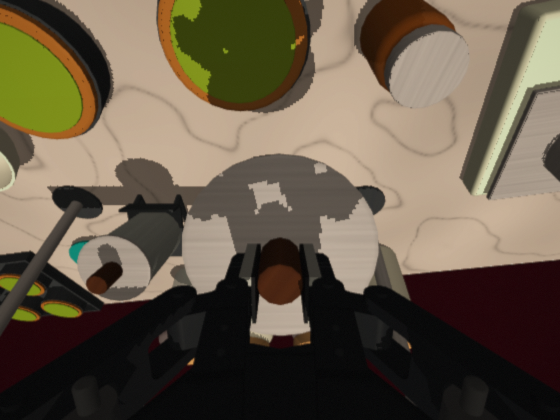

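Call:
servo_tool:
  moves:
    - [[0,0,0],[-0.002,-0.013,0.001],0]
    - [[0,0,0],[-0.0035,-0.025,0.002],0]
    - [[0,0,0],[-0.0053,-0.037,0.0031],0]
    - [[0,0,0],[-0.0053,-0.037,0.0031],0]
    - [[0,0,0],[-0.0053,-0.037,0.0031],0]
    - [[0,0,0],[-0.0053,-0.037,0.0031],0]
    - [[0,0,0],[-0.0053,-0.037,0.0031],0]
    - [[0,0,0],[-0.0053,-0.037,0.0031],0]
    - [[0,0,0],[-0.0053,-0.037,0.0031],0]
    - [[0,0,0],[-0.0053,-0.037,0.0031],0]
    - [[0,0,0],[-0.0053,-0.037,0.0031],0]
    - [[0,0,0],[-0.0053,-0.037,0.0031],0]

```text
time: 7.35
ee_pos: [0.4781, -0.1438, 0.2307]
tcp_rot: [-179.9, 30.1, 168.7]
wrist_force: [0.9, 0.2, -1.5]
opening: 0.0203
grasp_force: 49.2
```

Call:
servo_tool:
  moves:
    - [[0,0,0],[-0.0053,-0.037,0.0031],0]
    - [[0,0,0],[-0.0053,-0.037,0.0031],0]
    - [[0,0,0],[-0.0053,-0.037,0.0031],0]
    - [[0,0,0],[-0.0053,-0.037,0.0031],0]
    - [[0,0,0],[-0.0035,-0.025,0.002],0]
    - [[0,0,0],[-0.002,-0.013,0.001],0]
    - [[0,5,0],[0,0,0],0]
    - [[0,5,0],[0,0,0],0]
    - [[0,5,0],[0,0,0],0]
    - [[0,5,0],[0,0,0],0]
    - [[0,5,0],[0,0,0],0]
    - [[0,5,0],[0,0,0],0]

```text
time: 8.55
ee_pos: [0.4726, -0.3298, 0.2311]
tcp_rot: [-180.0, -0.1, 168.7]
wrist_force: [0.0, 0.3, -1.1]
opening: 0.0206
grasp_force: 49.2
```

```bash
python3 - <<'E'
from h import *
go([.53,-.376,.10],Rt(-11.27,0)); o=get_obs(); print(o["ee_pos"],o["tcp_rot"],o["q"])
im,d=camera("wrist"); T=Ro.from_euler("xyz",o["tcp_rot"],degrees=True).as_matrix()
P=(cloud("wrist",d)-o["ee_pos"])@T; r=np.hypot(P[...,0],P[...,1])
X=P[(d>0)&(abs(P[...,2]-.004)<.02)&(r<.06)&(r>.02)&(P[...,2]>-.005)]
for _ in range(6):
    c=X.mean(0);n=np.linalg.svd(X-c,full_matrices=False)[2][2];X=X[abs((X-c)@n)<.004]
print(len(X),c.round(4),(n*np.sign(n[2])).round(3))
E
```

```text
t 8.55 turn [-0.05 -0.14  0.  ] shift before turn [-0.0657 -0.034   0.131 ] after turn [-0.0653 -0.0341  0.1311] world [ 0.0574 -0.0462 -0.1311]
[ 0.47258085 -0.32977022  0.23108055] [-1.79951562e+02 -1.35745020e-01  1.68733591e+02] [-34.85878205   8.76575548  14.21300957  95.55226671  -0.09871851
 -23.59234009]
18088 [0.0139 0.0006 0.0082] [0.008 0.004 1.   ]
```

Call:
servo_tool:
  moves:
    - [[0,0,0],[-0.022,-0.012,0],0]
    - [[0,0,0],[-0.022,-0.012,0],0]
    - [[0,0,0],[-0.022,-0.01,0],0]
    - [[0,0,0],[0,0,0.02],0]
    - [[0,0,0],[0,0,0.03],0]
    - [[0,0,0],[0,0,0.03],0]
    - [[0,0,0],[0,0,0.03],0]
    - [[0,0,0],[0,0,0.03],0]
    - [[0,0,0],[0,0,0.02],0]
    - [[0,0,0],[0,0,0.008],0]
    - [[0,0,0],[0,0,0.003],0]
    - [[0,0,0],[0,0,0],0]

```text
time: 9.8
ee_pos: [0.531, -0.3761, 0.0604]
tcp_rot: [-180.0, 0.1, 168.7]
wrist_force: [0.3, -0.5, -0.3]
opening: 0.0205
grasp_force: 49.4
```

Call:
servo_tool:
  moves:
    - [[0,0,0],[0,0,0.001],0]
    - [[0,0,0],[0,0,0.001],0]
    - [[0,0,0],[0,0,0.001],0]
    - [[0,0,0],[0,0,0],0]

```text
time: 10.2
ee_pos: [0.5309, -0.3758, 0.0567]
tcp_rot: [-180.0, 0.0, 168.7]
wrist_force: [0.4, 0.8, -0.5]
opening: 0.0206
grasp_force: 49.4
```

Call:
servo_tool:
  moves:
    - [[0,0,0],[0,0,0.001],0]
    - [[0,0,0],[0,0,0.001],0]
    - [[0,0,0],[0,0,0.001],0]
    - [[0,0,0],[0,0,0],0]

```text
time: 10.6
ee_pos: [0.5308, -0.3757, 0.0533]
tcp_rot: [-180.0, -0.0, 168.7]
wrist_force: [-0.8, 0.2, -1.5]
opening: 0.0203
grasp_force: 49.4
```

Call:
servo_tool:
  moves:
    - [[0,0,0],[0,0,0.001],0]
    - [[0,0,0],[0,0,0],0]

```text
time: 10.8
ee_pos: [0.5308, -0.3758, 0.0524]
tcp_rot: [-180.0, -0.0, 168.7]
wrist_force: [-0.4, -0.2, -0.8]
opening: 0.0208
grasp_force: 49.4
```

Call:
servo_tool:
  moves:
    - [[0,0,0],[0,0,0.001],0]
    - [[0,0,0],[0,0,0],0]

```text
time: 11.0
ee_pos: [0.5308, -0.3758, 0.0514]
tcp_rot: [-180.0, 0.0, 168.7]
wrist_force: [0.4, -1.0, -1.0]
opening: 0.0206
grasp_force: 49.4
```

Call:
servo_tool:
  moves:
    - [[0,0,0],[0,0,0.001],0]
    - [[0,0,0],[0,0,0],0]

```text
time: 11.2
ee_pos: [0.5309, -0.3758, 0.0507]
tcp_rot: [-180.0, 0.0, 168.7]
wrist_force: [-0.3, 0.1, 0.1]
opening: 0.0206
grasp_force: 49.6
```

Call:
servo_tool:
  moves:
    - [[0,0,0],[0,0,0.001],0]
    - [[0,0,0],[0,0,0],0]

```text
time: 11.4
ee_pos: [0.5309, -0.3758, 0.0507]
tcp_rot: [-180.0, 0.1, 168.7]
wrist_force: [-2.3, 2.0, 6.8]
opening: 0.0206
grasp_force: 50.3
```

Contact at about 0.0507. Release and rise.

Call:
servo_tool:
  moves:
    - [[0,0,0],[0,0,-0.0005],10]
    - [[0,0,0],[0,0,0],40]
    - [[0,0,0],[0,0,0],70]
    - [[0,0,0],[0,0,0],100]
    - [[0,0,0],[0,0,0],100]
    - [[0,0,0],[0,0,0],100]
    - [[0,0,0],[0,0,0],100]
    - [[0,0,0],[0,0,-0.02],100]
    - [[0,0,0],[0,0,-0.04],100]
    - [[0,0,0],[0,0,-0.04],100]
    - [[0,0,0],[0,0,-0.03],100]
    - [[0,0,0],[0,0,0],100]

```text
time: 12.6
ee_pos: [0.5322, -0.3767, 0.1855]
tcp_rot: [-179.8, 0.4, 168.7]
wrist_force: [0.1, -0.1, 0.4]
opening: 0.0855
grasp_force: 0.0
```

```bash
python3 - <<'E'
from h import *
im,d=camera("wrist"); cv2.imwrite("pics/w2.png",im[...,::-1]); P=cloud("wrist",d); o=get_obs();print(o["time"],o["ee_pos"],o["opening"],o["wrist_force"])
r=np.hypot(P[...,0]-.531,P[...,1]+.376)
X=P[(r<.07)&(r>.014)&(abs(P[...,2]-.045)<.008)]
for _ in range(5):
    c=X.mean(0);n=np.linalg.svd(X-c,full_matrices=False)[2][2];X=X[abs((X-c)@n)<.003]
print(len(X),c,n,X.min(0),X.max(0))
im,d=camera("scene");print([(world("scene",r["xyz"]).round(3),r["score"]) for o in("wide_lid","narrow_lid") for r in mark_of(o,"scene")])
E
```

```text
12.65 [ 0.53164065 -0.37635651  0.18260902] 0.08548000049868422 [-0.22808213 -0.08137586 -0.75338372]
8454 [ 0.52757982 -0.37433484  0.04203473] [ 0.00283506 -0.00247508  0.99999292] [ 0.4757506  -0.42958666  0.03916988] [ 0.58583941 -0.3203563   0.04454944]
[(array([ 0.53 , -0.376,  0.037]), 0.96), (array([0.34 , 0.413, 0.012]), 0.94), (array([ 0.754, -0.118,  0.004]), 0.85), (array([ 0.647,  0.241, -0.001]), 0.74), (array([0.609, 0.063, 0.143]), 0.69), (array([ 0.532, -0.373, -0.003]), 0.23)]
```

View pics/w2.png

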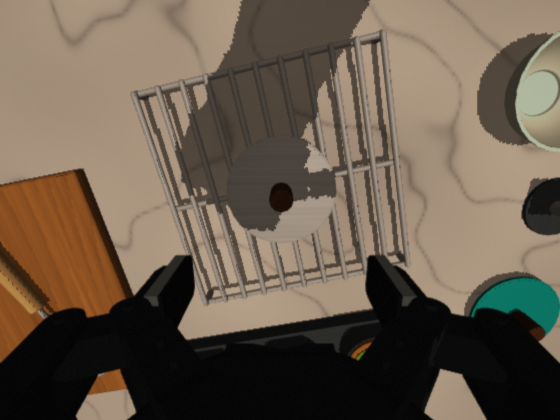

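The lid lies flat near the rack's centre, knob up at about (281,197). The fingers are open and clear of it.

```bash
python3 -c "
from workcell import *
print(job_done())"
```

```text
the job is handed in; nothing more can be done
None
```

The wide lid is on the cooling rack, flat and knob up within a few millimetres of the centre, with the gripper clear and the narrow lid still on its tin; the job was handed in at about 13 s, and no verdict was shown.

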